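# Tip the model bridge across the railway cutting

## Task

On the model road, push the standing bridge deck over from behind so that it falls across the railway cutting and lies flat with both its ends inside the white-lined zone. Only push it with the fingers: do not lift or carry it, do not slide its foot along the road, and leave the house, the two trees and the car undisturbed.

Things in the scene. Friction and masses are not known exactly. Their poses are not given: they have to be found in the camera images.
- board: Fixed model-road board, 400 x 300 mm; its place and yaw vary. Origin: centre of its underside, on the table; x along the road, y across, z up. Two slabs, tops 30 mm above the table, flank an open cutting 90 mm wide (x = -45 to 45 mm) with rails on its floor, 8 mm above the table. The deck stands on the slab at -x. Road 150 mm wide; kerbs and lines are flat paint.
- zone (a point): Centre of the white-lined zone: middle of the cutting, at slab-top height (30 mm above the table); axes as the board's. The zone spans x = -125 to 125 mm, y = -66 to 66 mm; its outline is painted as a U on each slab, open to the cutting.
- deck: Loose light-wood bridge deck standing on end: 170 mm tall, 80 wide (y), 36 thick (x), 0.18 to 0.36 kg. Origin: centre of its underside, 30 mm above the table; z up its height, x level, towards the cutting. Its toe edge is 30 to 50 mm from the cutting, roughly square to the road. Back (-x) face has painted dashes. Tilted 12 degrees forward it overbalances and falls about its toe edge.
- deck_mid (a point): Centre of the bridge deck's volume, 85 mm above its foot.
- toe_left (a point): Point on the bridge deck: corner of its broad face that looks at the cutting (the face that ends up underneath), at the foot, on the deck's +y side.
- toe_right (a point): Point on the bridge deck: corner of its broad face that looks at the cutting (the face that ends up underneath), at the foot, on the deck's -y side.
- head_left (a point): Point on the bridge deck: corner of its broad face that looks at the cutting (the face that ends up underneath), at the top end (170 mm above the foot), on the deck's +y side.
- head_right (a point): Point on the bridge deck: corner of its broad face that looks at the cutting (the face that ends up underneath), at the top end (170 mm above the foot), on the deck's -y side.
- house: Bystander: loose white model house with a pitched tiled roof, about 72 x 65 x 86 mm tall, on the deck's slab beside the road at the board's +y. Origin: centre of its underside.
- tree_a: Bystander: loose model tree, 40 mm round foot, 10 mm trunk, three leaves spanning 54 mm, about 100 mm tall, on the far slab beside the road at the board's +y. Origin: centre of its underside.
- tree_b: Bystander: the same kind of tree, on the far slab beside the road at the board's -y. Origin: centre of its underside.
- car: Bystander: loose toy car, 66 x 30 x 31 mm tall, on the deck's slab beside the road at the board's -y. Origin: centre of its underside.
There are look-alikes about, which are no part of the job. Several things have the shape of the deck; the one meant has the colours described above.

How it is judged:
By the outcome, as a careful person would: the job done as asked, in the order asked, and still so for the second after the job is handed in, with the robot touching nothing.
It also fails if it takes over 32 s, if anything falls off the work surface, if the arm or the gripper's body presses on something with over 40 N, if the wrist force passes 120 N, or if a joint passes its speed limit or range.

## Robot

A 7-joint arm with a two-finger parallel gripper is mounted at the origin on the work surface. World frame = base frame: x ahead of the robot, y to its left, z up, the work surface at z = 0. Lengths are in m, angles in rad, forces in N, time in s.
With the tool pointing down it reaches from about 0.425 to 0.925 m from the base axis. Payload 6.8 kg.
Tool frame: the origin (TCP) lies on the centre line of the jaws, within the pads' length; the fingertips stand 14 mm ahead of it and the grasp point (between the pads) lies 5 mm behind it (r.nose_length is the distance from the TCP to the fingertips, in m); z points along the fingers, y is the direction in which the jaws open and shut (so a half turn about z gives the same grasp; the last joint's range is limited). The gripper opens to 85 mm and grips with 20 to 120 N. Pads are 22 mm wide; open, the fingers measure 114 mm over their backs; the gripper's body (76 mm by 85 mm) begins 54 mm behind the grasp point. The pads swing forward as they close: fully open they stand 13 mm farther back than shut.
Start: joints at [1.075, 0.477, 0.022, 1.555, -0.011, 1.109, -0.083], TCP at [0.255, -0.625, 0.245] pointing down, gripper open.
Joint ranges: [-2.96, 2.96], [-0.34, 2.1], [-1.41, 1.46], [0.24, 2.44], [-1.37, 4.51], [0.17, 1.92], [-2.96, 2.96]. Speed limits (rad/s): [2.39, 2.39, 3.14, 3.14, 3.14, 3.14, 3.14].

## Interface

Orientations are given as a rotation vector (axis times angle).
In Python, from bench import r, imaging, look_for, outline_of gives the robot as it stands. The module is installed in compiled form; this text tells all that it offers.
- The arm moves only by the tool carry_out, never from a script. Its arguments are lists of equal length, an entry for each row: "offset": the shift along the tool's x, y, z as a fraction of full scale, a list of three; "turn": the turn, a rotation vector about the tool's x, y, z as a fraction of full scale, a list of three. A call has 1 to 8 rows; each row is the pose to reach, as a shift and turn from the pose commanded when the call began, along the tool's axes at that moment; what a row does not reach only later rows make up. Full scale, the value 1, is 0.5 m for a shift and 1.5 rad for a turn. A row lasts 1/10 s, in which the tool goes at most 50 mm and 8.59 degrees, less where a joint would pass 70% of its speed; a pose out of reach is approached as far as the arm can. A call with a number of a shift or a turn outside -1 to 1 is refused whole. A call with a gripper value outside its range is refused whole. "hand" is the closure, from 0 (fully open) to 1 (shut), set as the call begins (left out, the last holds). The fingers move at their own pace and stop on an object; "force" is the grip in N (left out, the last holds). Time passes only in rows, so rows that repeat a pose let the fingers close. It gives the time, the measured TCP pose, the force and the opening at its end, in the units of the state.
- r.get_obs(): the state, without advancing time (a new reading comes with each control period).
- imaging.grab_frame(name): name is "scene" or "top" or "wrist"; returns a dict with "pixels" (480x640x3 uint8, red, green, blue), "fx", "fy", "cx", "cy" (pixels), "R" (3x3) and "t" (3): a world point X has camera coordinates R X + t. Camera axes: x right, y down, z forward; pixel columns grow to the right and rows downward; lengths in m; the calibration is good to about 2 mm. The wrist camera is an equidistant fisheye: a pixel r from the principal point sees the ray r / f radians off the axis. A picture is of the moment at which its call begins. There is no depth.
- r.hand_in(): hands the job in, once; it reports no verdict.
Trained networks look in the newest picture that a camera, given by its name, has taken for a name from the list of things; names that differ only in an ending like _2 or _b are one class to them, and where a whole thing is asked for, a point or a joint stands for the part that bears it (a point fixed in the world has none). Each returns a list of dicts, best first, with "score" (0 to 1); they miss things now and then, are a little off and sometimes report something else, mostly with a low value. They report only what shows in the picture. A call takes as long as a camera call. They do not tell look-alikes from the thing itself.
- look_for(query, camera): "xyz" ([x, y, z] in m, in the coordinates of the camera as it stood for that picture, good to about 4 mm: the middle of the surface that is visible of it).
- outline_of(query, camera): "region" (480x640 bool, what is visible of it).
The state is a dict: "clock": time; "joints": joint angles; "qvel": joint speeds; "tau": joint torques, N m; "tcp_pos": TCP position; "orientation": TCP orientation; "contact_force": force on the tool from outside, world axes, zero at the start; "moment": the same for the moment, N m; "grip_width": finger opening in m.
Only numpy, scipy, OpenCV 4.12 (cv2) and the standard library are available. Lean on these libraries where they do the work, as an engineer would, in place of code of your own. Each camera call takes 0.05 s, during which the arm holds its last target. There are 200 camera calls.

## Working session

There is one attempt and no reset: what is moved stays moved. The work goes in short steps, Python scripts to look and compute and a tool call to move; the robot and the scene stay as the last step left them, time stands still between calls to the robot, and variables do not carry over. Pictures are saved under pics/ and viewed, about 8 in all and at most 12, crops included, and the job is handed in when it is done.

Besides the shell and the picture viewer there is one more tool, called after "Request:" by a JSON object that holds its "api" and its "payload", one argument or row to a line. carry_out: Moves the arm, as the interface text tells. Shift numbers are shares of 0.5 m and turn numbers shares of 1.5 rad, none past 1 either way. Its arguments: {"type":"object","properties":{"offset":{"type":"array","items":{"type":"array","items":{"type":"number","minimum":-1,"maximum":1}}},"turn":{"type":"array","items":{"type":"array","items":{"type":"number","minimum":-1,"maximum":1}}},"hand":{"type":"number"},"force":{"type":"number"}},"required":["offset","turn"]}

```bash
mkdir -p pics; cat > h.py <<'E'
import numpy as np, cv2
from bench import r, imaging, look_for, outline_of
def save(name,fn,crop=None,scale=1):
    f=imaging.grab_frame(name); p=f["pixels"][:,:,::-1]
    if crop: a,b,c,d=crop; p=p[b:d,a:c]
    cv2.imwrite("pics/"+fn,cv2.resize(p,None,fx=scale,fy=scale,interpolation=cv2.INTER_CUBIC)); return f
def w(f,x): return np.array(f["R"]).T@(np.array(x)-np.array(f["t"]))
def px(f,X):
    c=np.array(f["R"])@np.array(X)+np.array(f["t"]); return np.array([f["fx"]*c[0]/c[2]+f["cx"],f["fy"]*c[1]/c[2]+f["cy"]])
def at(f,u,v,z):
    R=np.array(f["R"]);t=np.array(f["t"]);o=-R.T@t
    d=R.T@np.array([(u-f["cx"])/f["fx"],(v-f["cy"])/f["fy"],1]); return o+d*(z-o[2])/d[2]
E
python3 - <<'E'
from h import *
print(r.get_obs()); np.set_printoptions(precision=3,suppress=True)
for c in ["top","scene"]:
    f=save(c,c+"1.png"); print(c,f["fx"],-np.array(f["R"]).T@f["t"])
    for q in ["deck","board","house","tree_a","car","zone"]:
        for d in look_for(q,c): 
            X=w(f,d["xyz"]);print(q,round(d["score"],2),X,px(f,X))
E
```

```text
{'clock': 0.0, 'joints': array([ 1.07488627,  0.4777925 ,  0.02238611,  1.55643806, -0.01151695,
        1.10930414, -0.08311733]), 'qvel': array([-0.00039968,  0.00014899, -0.00048427,  0.00082889,  0.00015854,
        0.00020209,  0.00017028]), 'tau': array([-1.33371987e-04, -5.96449900e+01,  1.60761058e+00, -2.81192923e+01,
        1.24613161e-02,  9.38696845e-03,  8.71156203e-06]), 'tcp_pos': array([ 0.25501381, -0.62436905,  0.24433734]), 'orientation': array([-3.08101607e+00, -6.04955462e-01,  7.63561093e-04]), 'contact_force': array([-0.75169845, -0.18352501,  0.49776255]), 'moment': array([-0.02651521,  0.03531088,  0.03709216]), 'grip_width': 0.08522196154844555}
top 585.489722074233 [0.334 0.031 1.095]
deck 0.9 [ 0.481 -0.156  0.165] [448.414 250.08 ]
deck 0.88 [0.307 0.177 0.167] [236.931 358.755]
deck 0.84 [0.475 0.086 0.2  ] [296.225 249.41 ]
deck 0.56 [ 0.472 -0.037  0.05 ] [369.479 264.702]
board 0.65 [ 0.469 -0.041  0.051] [371.459 266.153]
board 0.61 [0.477 0.083 0.199] [298.006 248.285]
board 0.57 [0.597 0.086 0.03 ] [302.26  198.937]
board 0.36 [ 0.708 -0.023  0.12
[... 155 characters left out ...]
362.242 125.806]
tree_a 0.78 [0.674 0.211 0.124] [229.176 142.735]
car 0.96 [ 0.471 -0.041  0.052] [371.292 265.261]
zone 0.69 [0.596 0.079 0.031] [306.25  199.593]
zone 0.45 [0.473 0.079 0.201] [300.399 250.724]
scene 461.5152721745511 [0.93  0.431 0.777]
deck 0.81 [0.331 0.201 0.122] [448.87  209.782]
deck 0.74 [ 0.51  -0.137  0.12 ] [261.133 172.071]
deck 0.6 [0.501 0.101 0.145] [351.639 223.029]
board 0.6 [0.648 0.117 0.031] [301.224 312.39 ]
house 0.97 [0.459 0.208 0.095] [409.436 259.206]
tree_a 0.83 [ 0.713 -0.011  0.123] [220.956 264.356]
tree_a 0.58 [0.677 0.22  0.123] [333.517 335.558]
car 0.72 [ 0.476 -0.024  0.049] [312.392 214.732]
zone 0.93 [0.646 0.119 0.027] [303.039 313.318]
```

View pics/top1.png

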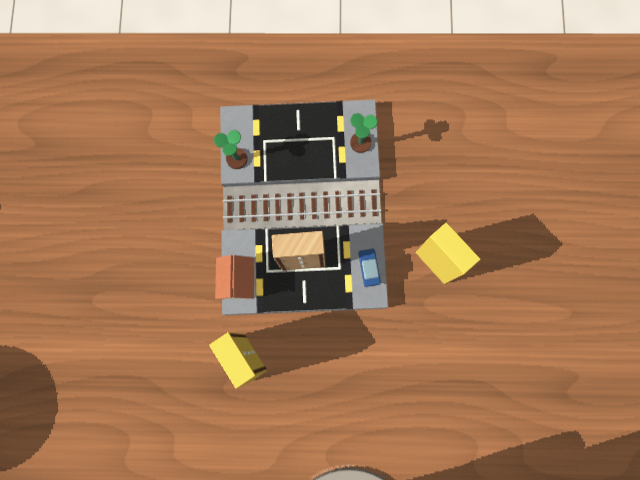

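View pics/scene1.png

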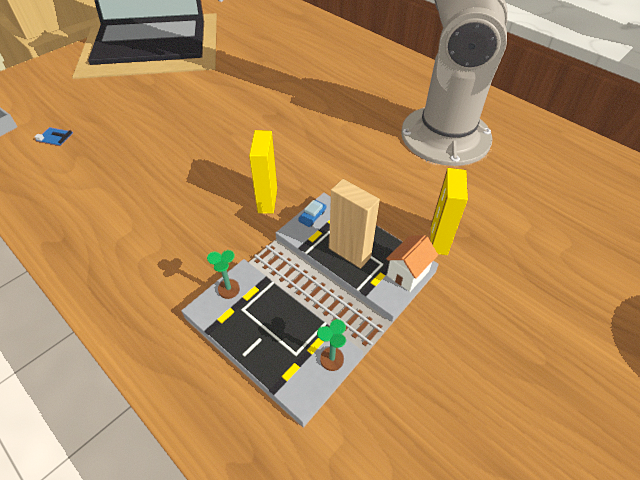

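The wood block at top (298,249) and scene (354,222) is the deck. The look-alikes are the yellow blocks at top (448,252) and (237,359). Next is a close crop to check that choice and get accurate poses.

```bash
python3 - <<'E'
from h import *
f=save("top","top2.png",(205,90,395,320),2.6)
f=save("top","top3.png",(260,220,340,280),10)
m=outline_of("deck","top")
for d in m: 
    ys,xs=np.nonzero(d["region"]);print(d["score"],xs.min(),xs.max(),ys.min(),ys.max())
np.savez("top.npz",**{k:f[k] for k in f})
E
```

```text
0.95 210 265 332 387
0.93 273 324 230 269
0.56 417 478 223 282
```

View pics/top2.png

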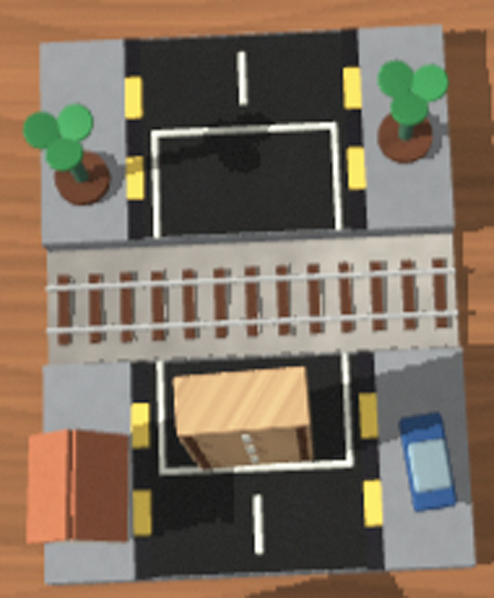

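View pics/top3.png

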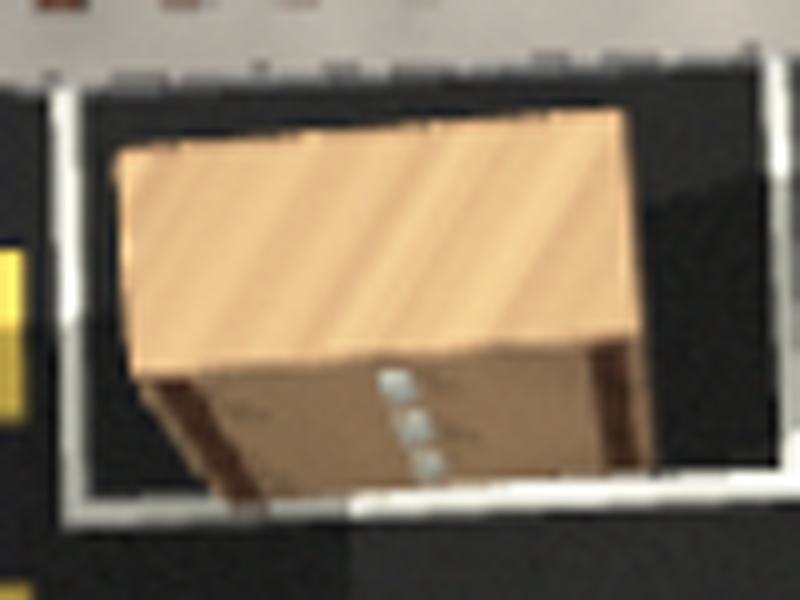

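Crop check: wood top face, back face with painted dashes and dark bands — it is the right one. Top-face corners at crop (115,148), (622,108), (637,335), (138,375). Now I compute the poses.

```bash
python3 - <<'E'
from h import *
np.set_printoptions(precision=4,suppress=True)
f=dict(np.load("top.npz"))
B=lambda u,v,z:at(f,u/2.6+204.8,v/2.6+89.8,z)[:2]
D=lambda u,v,z:at(f,u/10+259.95,v/10+219.95,z)[:2]
def fit(P,Q):
    P=np.array(P);Q=np.array(Q);p=P-P.mean(0);q=Q-Q.mean(0)
    a=np.arctan2((p[:,0]*q[:,1]-p[:,1]*q[:,0]).sum(),(p*q).sum());R=np.array([[np.cos(a),-np.sin(a)],[np.sin(a),np.cos(a)]])
    t=Q.mean(0)-R@P.mean(0);return a,t,R,Q-(P@R.T+t)
a,t,R,e=fit([[.2,.15],[.2,-.15],[-.2,-.15],[-.2,.15],[.125,.066],[.125,-.066],[-.125,-.066],[-.125,.066]],
 [B(41,43,.03),B(441,25,.03),B(475,567,.03),B(47,584,.03),B(152,131,.03),B(335,124,.03),B(353,466,.03),B(160,473,.03)])
print("board",np.degrees(a),t);print(e*1000)
a2,t2,R2,e2=fit([[.018,.04],[.018,-.04],[-.018,-.04],[-.018,.04]],[D(115,148,.2),D(622,108,.2),D(637,335,.2),D(138,375,.2)])
print("deck",np.degrees(a2),t2);print(e2*1000)
print("deck foot back",D(228,500,.03),D(648,465,.03))
for x,y in [(.018,.04),(.018,-.04),(.188,.04),(.188,-.04)]: print("in board mm",1000*(R.T@(t2+R2@[x,y]-t)))
# push points
from scipy.spatial.transform import Rotation as Ro
o=r.get_obs();T=Ro.from_rotvec(o["orientation"]);print(T.as_matrix())
print("back face mid",t2+R2@[-.018,0])
E
```

```text
board 2.9862785606232443 [0.5888 0.0886]
[[-0.1825 -1.1304]
 [-0.451   1.0234]
 [-0.6833  0.7331]
 [ 0.2327 -1.5181]
 [ 2.0715  1.8749]
 [ 1.2616 -0.7666]
 [-1.4812 -2.1181]
 [-0.7678  1.9018]]
deck 5.192799574100918 [0.4833 0.0834]
[[ 0.0495 -0.2253]
 [-0.238   0.5656]
 [-0.0772  1.1328]
 [ 0.2657 -1.4731]]
deck foot back [0.4633 0.1199] [0.4705 0.043 ]
in board mm [-89.2201  40.9833]
in board mm [-86.14   -38.9574]
in board mm [80.6538 47.5285]
in board mm [ 83.7339 -32.4121]
[[ 0.9258  0.3781  0.    ]
 [ 0.3781 -0.9258  0.    ]
 [ 0.     -0.     -1.    ]]
back face mid [0.4654 0.0818]
```

Request:
{"api": "carry_out", "payload": {
  "offset": [
    [0.73,-0.5,-0.11],
    [0.73,-0.5,-0.11],
    [0.73,-0.5,-0.11],
    [0.73,-0.5,-0.11],
    [0.73,-0.5,-0.11],
    [0.73,-0.5,-0.11],
    [0.73,-0.5,-0.11],
    [0.73,-0.5,-0.11]
  ],
  "turn": [
    [0,0,0.198],
    [0,0,0.198],
    [0,0,0.198],
    [0,0,0.198],
    [0,0,0.198],
    [0,0,0.198],
    [0,0,0.198],
    [0,0,0.198]
  ],
  "hand": 1
}}

```text
clock: 1.65
tcp_pos: [0.4744, -0.2917, 0.2953]
orientation: [3.138, 0.142, 0.001]
contact_force: [1.4, -1.6, 0.2]
grip_width: -0.0002
```

```bash
cat > go.py <<'E'
from h import *; import sys
from scipy.spatial.transform import Rotation as Ro
o=r.get_obs();T=Ro.from_rotvec(o["orientation"]).as_matrix();g=np.array([float(v) for v in sys.argv[1:4]])
y=np.radians(5.2);c,s=np.cos(y),np.sin(y);G=np.array([[c,s,0],[s,-c,0],[0,0,-1]])
print("offset",(T.T@(g-o["tcp_pos"])/.5).round(4),"turn",(Ro.from_matrix(T.T@G).as_rotvec()/1.5).round(4))
print(o["clock"],o["tcp_pos"],o["joints"].round(2),o["grip_width"],o["contact_force"].round(2))
E
python3 go.py .432 .079 .28
```

```text
offset [-0.0174 -0.746   0.0301] turn [ 0.0004 -0.0004 -0.0001]
1.65 [ 0.47442477 -0.29165106  0.29527939] [ 0.51  0.24 -0.08  1.78  0.02  1.12 -1.06] -0.00024150275907088486 [ 1.37 -1.57  0.16]
```

Request:
{"api": "carry_out", "payload": {
  "offset": [
    [-0.017,-0.74,0.03],
    [-0.017,-0.74,0.03],
    [-0.017,-0.74,0.03],
    [-0.017,-0.74,0.03],
    [-0.017,-0.74,0.03],
    [-0.017,-0.74,0.03],
    [-0.017,-0.74,0.03],
    [-0.017,-0.74,0.03]
  ],
  "turn": [
    [0,0,0],
    [0,0,0],
    [0,0,0],
    [0,0,0],
    [0,0,0],
    [0,0,0],
    [0,0,0],
    [0,0,0]
  ]
}}

```text
clock: 2.45
tcp_pos: [0.4306, 0.0791, 0.2801]
orientation: [-3.137, -0.152, -0.002]
contact_force: [-0.4, 0.8, 0.5]
grip_width: 0.0001
```

```bash
python3 go.py .430 .079 .184
```

```text
offset [-0.0014  0.0003  0.1922] turn [-0.0007 -0.0008  0.004 ]
2.45 [0.43060321 0.07910367 0.28008683] [ 0.07  0.07 -0.41  2.03  0.03  1.05 -1.83] 0.0001385105740934229 [-0.43  0.75  0.51]
```

Request:
{"api": "carry_out", "payload": {
  "offset": [
    [0,0,0.05],
    [0,0,0.1],
    [0,0,0.15],
    [0,0,0.19],
    [0,0,0.19],
    [0,0,0.19]
  ],
  "turn": [
    [0,0,0.004],
    [0,0,0.004],
    [0,0,0.004],
    [0,0,0.004],
    [0,0,0.004],
    [0,0,0.004]
  ]
}}

```text
clock: 3.05
tcp_pos: [0.4318, 0.0744, 0.1851]
orientation: [-3.139, -0.133, 0.0]
contact_force: [-0.0, -0.2, 0.8]
grip_width: 0.0
```

```bash
python3 go.py .455 .0812 .184; python3 -c "
from h import *
save('scene','scene2.png',(220,60,540,300),2.4)"
```

```text
offset [ 0.0474 -0.0097  0.0022] turn [-0.0001  0.0001 -0.004 ]
3.05 [0.43177023 0.07437708 0.18509035] [ 0.05  0.19 -0.4   2.14  0.1   0.83 -1.9 ] 2.7003960430528807e-05 [-0.   -0.19  0.83]
```

View pics/scene2.png

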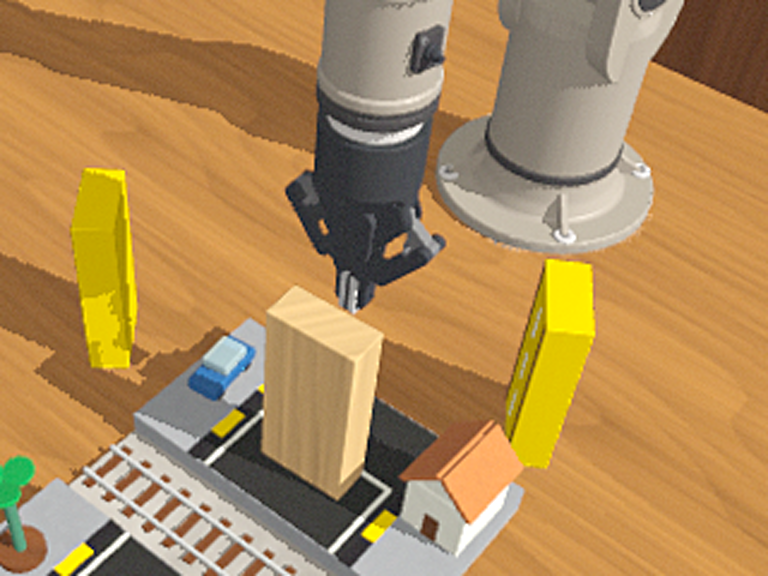

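Fingers are behind the deck, tips about 29 mm below its top. I'll centre on y, then push gently along the deck's x axis.

Request:
{"api": "carry_out", "payload": {
  "offset": [
    [0,-0.01,0],
    [0.01,-0.01,0],
    [0.02,-0.01,0],
    [0.03,-0.01,0],
    [0.036,-0.01,0],
    [0.036,-0.01,0]
  ],
  "turn": [
    [0,0,-0.004],
    [0,0,-0.004],
    [0,0,-0.004],
    [0,0,-0.004],
    [0,0,-0.004],
    [0,0,-0.004]
  ]
}}

```text
clock: 3.7
tcp_pos: [0.4497, 0.0808, 0.1846]
orientation: [-3.138, -0.142, -0.0]
contact_force: [-0.4, -0.1, -0.4]
grip_width: 0.0002
```

```bash
python3 go.py .50 .0848 .184
```

```text
offset [0.101  0.0012 0.0013] turn [-0.0001 -0.0001 -0.0002]
3.7 [0.44967284 0.08082813 0.18462827] [ 0.04  0.22 -0.4   2.1   0.11  0.84 -1.91] 0.00015895725041921059 [-0.44 -0.14 -0.41]
```

Request:
{"api": "carry_out", "payload": {
  "offset": [
    [0.008,0,0],
    [0.014,0,0],
    [0.02,0,0],
    [0.026,0,0],
    [0.032,0,0],
    [0.038,0,0],
    [0.044,0,0],
    [0.05,0,0]
  ],
  "turn": [
    [0,0,0],
    [0,0,0],
    [0,0,0],
    [0,0,0],
    [0,0,0],
    [0,0,0],
    [0,0,0],
    [0,0,0]
  ]
}}

```text
clock: 4.5
tcp_pos: [0.4743, 0.0831, 0.1846]
orientation: [-3.138, -0.143, -0.0]
contact_force: [-0.4, -1.0, 0.3]
grip_width: 0.0005
```

```bash
python3 go.py .50 .0848 .184; python3 -c "
from h import *
save('scene','scene3.png',(220,100,540,340),2.4)"
```

```text
offset [0.0515 0.0013 0.0013] turn [ 0. -0. -0.]
4.5 [0.47430604 0.08310969 0.18464816] [ 0.03  0.26 -0.39  2.05  0.13  0.86 -1.91] 0.000539694995309577 [-0.36 -0.99  0.33]
```

View pics/scene3.png

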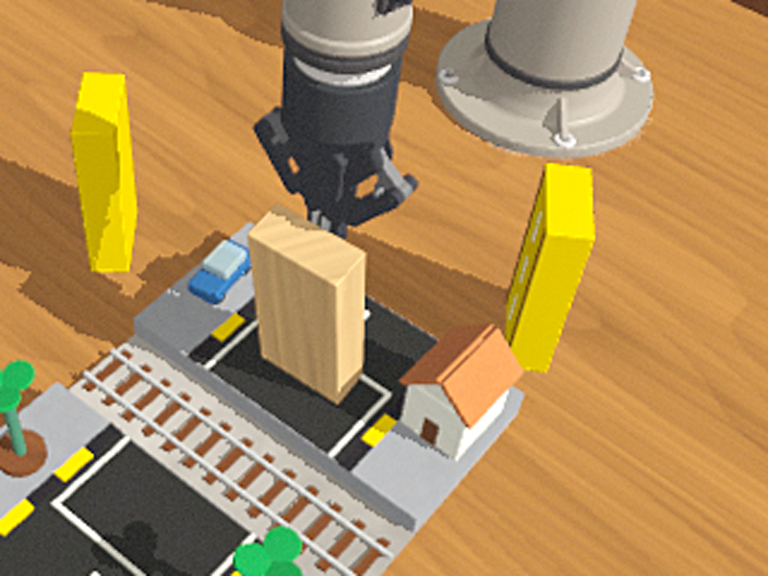

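It is tilting about its toe, and the toe stays at the same pixel as before. I'll continue.

Request:
{"api": "carry_out", "payload": {
  "offset": [
    [0.008,0,0],
    [0.016,0,0],
    [0.024,0,0],
    [0.032,0,0],
    [0.04,0,0],
    [0.044,0,0],
    [0.044,0,0],
    [0.044,0,0]
  ],
  "turn": [
    [0,0,0],
    [0,0,0],
    [0,0,0],
    [0,0,0],
    [0,0,0],
    [0,0,0],
    [0,0,0],
    [0,0,0]
  ]
}}

```text
clock: 5.35
tcp_pos: [0.4958, 0.0851, 0.1846]
orientation: [3.138, 0.143, -0.0]
contact_force: [-0.0, -0.8, -0.7]
grip_width: 0.0002
```

```bash
python3 go.py .44 .08 .27; python3 -c "
from h import *
save('scene','scene4.png',(180,140,500,440),1.9)"
```

```text
offset [-0.1121 -0.     -0.1708] turn [0.     0.0002 0.    ]
5.35 [0.49579119 0.08505284 0.18456489] [ 0.03  0.3  -0.38  2.    0.14  0.87 -1.91] 0.00016517912879284732 [-0.04 -0.76 -0.7 ]
```

View pics/scene4.png

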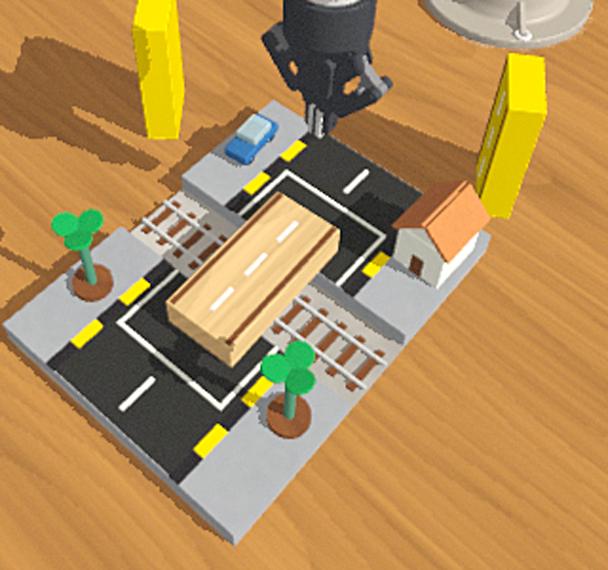

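The deck lies flat across the cutting. Retract upwards and back, then check from the top.

Request:
{"api": "carry_out", "payload": {
  "offset": [
    [-0.02,0,-0.08],
    [-0.05,0,-0.17],
    [-0.1,0,-0.25],
    [-0.1,0,-0.25],
    [-0.1,0,-0.25],
    [-0.1,0,-0.25]
  ],
  "turn": [
    [0,0,0],
    [0,0,0],
    [0,0,0],
    [0,0,0],
    [0,0,0],
    [0,0,0]
  ]
}}

```text
clock: 6.0
tcp_pos: [0.4458, 0.0802, 0.3087]
orientation: [3.138, 0.142, -0.002]
contact_force: [-0.3, 0.5, 0.3]
grip_width: 0.0003
```

```bash
python3 go.py .44 .08 .3; python3 -c "
from h import *
f=save('top','top4.png',(205,90,395,320),2.6)
for q in ['house','tree_a','car','deck']:
    for d in look_for(q,'top')[:3]: print(q,round(d['score'],2),w(f,d['xyz']).round(3))"
```

```text
offset [-0.0116 -0.0006  0.0174] turn [ 0.0002  0.0009 -0.0001]
6.0 [0.44581807 0.08023942 0.30869217] [ 0.07  0.07 -0.4   1.96  0.03  1.12 -1.82] 0.00031020327843560037 [-0.29  0.46  0.29]
house 0.63 [0.432 0.215 0.102]
tree_a 0.96 [ 0.704 -0.023  0.122]
tree_a 0.59 [0.677 0.21  0.124]
car 0.62 [ 0.468 -0.042  0.053]
deck 0.73 [ 0.482 -0.158  0.168]
deck 0.65 [0.308 0.18  0.17 ]
```

View pics/top4.png

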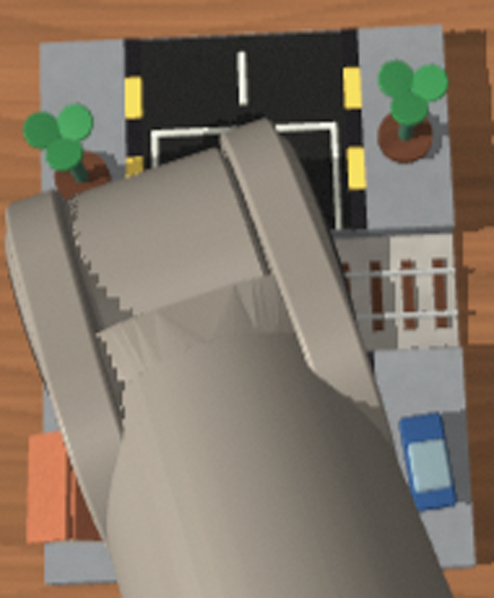

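The arm hides the deck from the top camera. The bystanders sit at unchanged pixels. I'll measure the deck's corners from the scene picture instead.

```bash
python3 - <<'E'
from h import *
f=save('scene','scene5.png')
a=np.radians(2.99);R=np.array([[np.cos(a),-np.sin(a)],[np.sin(a),np.cos(a)]])
for n,u,v in [("head_r",168,300),("toe_r",280,192),("toe_l",340,240),("head_l",230,345)]:
    X=at(f,u/1.9+180,v/1.9+140,.066); print(n,(1000*R.T@(X[:2]-[.5888,.0886])).round(1))
for q in ["car","house","tree_a","deck"]: print(q,[(round(d["score"],2),w(f,d["xyz"]).round(3)) for d in look_for(q,"scene")[:3]])
cv2.imwrite("pics/s6.png",cv2.resize(f["pixels"][190:340,260:440,::-1],None,fx=4,fy=4))
E
```

```text
head_r [ 91.6 -24.6]
toe_r [-75.3 -28.7]
toe_l [-68.3  55. ]
head_l [88.2 50.9]
car [(0.82, array([ 0.48 , -0.025,  0.049]))]
house [(0.94, array([0.46 , 0.212, 0.095])), (0.53, array([0.604, 0.108, 0.069]))]
tree_a [(0.77, array([ 0.714, -0.009,  0.125])), (0.75, array([0.676, 0.22 , 0.127]))]
deck [(0.8, array([ 0.509, -0.139,  0.12 ])), (0.59, array([0.331, 0.201, 0.125])), (0.55, array([0.611, 0.109, 0.063]))]
```

View pics/s6.png

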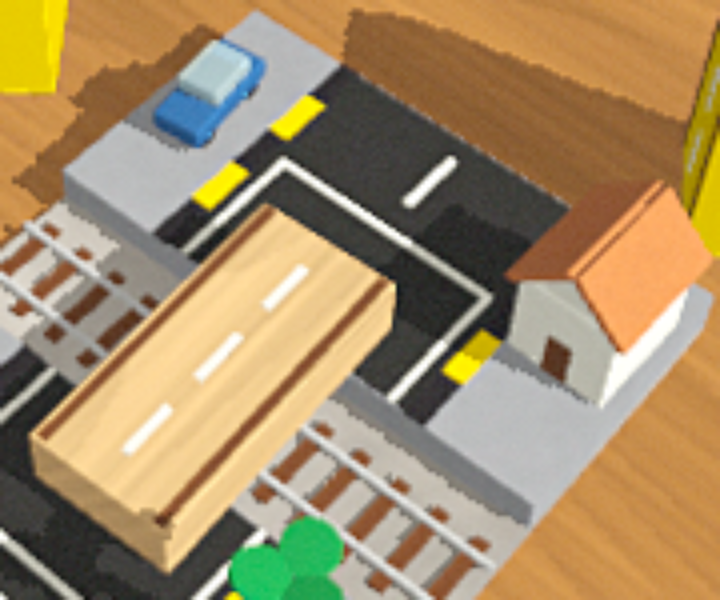

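```bash
python3 -c "
from h import *
print(r.hand_in())"
```

```text
the job is handed in; nothing more can be done
None
```

I pushed the wooden deck over from behind with shut fingers near its top. It fell across the cutting and lies flat with both ends inside the white-lined zone. I then backed the arm off, and the job was handed in at about 6 s of the 32 s allowed.

- **Deck position:** In the scene picture its corners lie at about x = -75 to 92 mm and y = -29 to 55 mm in board axes. The zone spans ±125 mm and ±66 mm, so the tightest margin is about 11 mm, on the +y side.
- **Foot:** The toe stayed at the same pixel while I pushed. Its final position reads 12–18 mm further towards the cutting than my starting estimate (about -88 mm). Part of that may be pixel and calibration error, but a small slip during the free fall is possible.
- **Bystanders:** The trees, car and house look unmoved in the pictures. In the scene camera their positions agree with the start to within 5 mm. The top camera placed the house about 20 mm off, but the arm partly hid it there.
- **Check that failed:** The arm blocked the top view of the fallen deck, so its final position rests on the scene camera alone.

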